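Hold a resin-filled stone strip in the lamp box on a peel

ROBOT

A 6-joint arm with a two-finger parallel gripper is mounted at the origin on a cart in front of the work surface, level with it; the furniture and walls round the work are solid. World frame = base frame: x ahead of the robot, y to its left, z up, the work surface at z = 0. Lengths are in m, angles in rad, forces in N, time in s.
With the tool pointing down it reaches from about 0.325 to 1 m from the base axis. Payload 5.1 kg.
Tool frame: the origin (TCP) lies between the finger pads; the fingertips stand 11 mm ahead of it and the grasp point (between the pads) lies 8 mm behind it; z points along the fingers, y is the line along which they close (so a half turn about z gives the same grasp; the last joint's range is limited). The gripper opens to 85 mm and grips with 20 to 120 N. Pads are 22 mm wide; open, the fingers measure 114 mm over their backs; the gripper's body (76 mm by 85 mm) begins 54 mm behind the grasp point. The pads swing forward as they close: fully open they stand 13 mm farther back than shut.
Start: joints at [-0.083, 0.124, 1.65, -0, 1.367, -0.083], TCP at [0.65, -0, 0.242] pointing down, gripper open.
Joint ranges: [-2.61, 2.61], [-1.02, 2.33], [0.03, 2.71], [-1.35, 4.49], [0.32, 2.68], [-2.91, 2.91]. Speed limits (rad/s): [2.57, 2.57, 3.14, 3.14, 3.14, 3.14].

INTERFACE

Orientations are given as a unit quaternion [w, x, y, z].
In Python, from workcell import env gives the robot as it stands.
- The arm moves only by the tool carry_out, never from a script. Its argument "moves" is one flat list of numbers, 6 for each row, row after row: the shift along the tool's x, y, z in cm, then the turn, a rotation vector about the tool's x, y, z in rad. A call has 1 to 10 rows; each row shifts and turns the commanded pose from where the row before left it, along the tool's axes as they then stand; what a row does not reach is not made up. A row lasts 1/12 s, in which the tool goes at most 41.7 mm and 7.16 degrees, less where a joint would pass 70% of its speed; a pose out of reach is approached as far as the arm can. A call with a gripper value outside its range is refused whole. "jaw" is the finger opening in cm, from 0 to 8.54, set as the call begins (left out, the last holds). The fingers move at their own pace and stop on an object; the grip force is fixed at half the most. Time passes only in rows, so rows that do not move let the fingers close. It gives the time, the measured TCP pose, the force, the opening and the grip force at its end, in the units of the state.
- env.observe(): the state, without advancing time (a new reading comes with each control period).
- env.camera(name): name is "scene" or "side" or "wrist"; returns the picture (480x640x3 uint8, blue, green, red); there is no depth.
- env.camera_model(name): a dict with "intrinsics" (3x3 intrinsics, pixels), "k1" (the pictures are not rectified: a ray, as slopes to the right and down, at radius r is drawn at 1 + k1 r^2 times it, then the intrinsics apply), "R" (3x3) and "t" (3): a world point X has camera coordinates R X + t. Camera axes: x right, y down, z forward; pixel columns grow to the right and rows downward; lengths in m; the calibration is good to about 2 mm. A picture is of the moment at which its call begins: read the wrist's pose just before it. camera_model takes no time and is no camera call; for the wrist camera it gives the pose at the moment of the call.
- env.finish_job(): hands the job in; it is judged then, once.
The state is a dict: "time": time; "joint_positions": joint angles; "qvel": joint speeds; "joint_efforts": joint torques, N m; "ee_pos": TCP position; "orientation": TCP orientation; "wrist_force": force on the tool from outside, world axes, zero at the start; "moment": the same for the moment, N m; "opening": finger opening in m; "grasp_force": force on a finger pad.
Only numpy, scipy, OpenCV 4.12 (cv2) and the standard library are available. Lean on these libraries where they do the work, as an engineer would, in place of code of your own. Each camera call takes 0.05 s, during which the arm holds its last target. There are 200 camera calls.

TASK

Pick up the flat dark steel peel by its wooden handle, slide its blade under the pale stone strip lying across the two blue rails and lift the strip off them; then carry it on the peel through the yellow-framed slot of the grey lamp box and finish still gripping the peel, with the whole strip held level inside, resting on the blade alone and neither strip nor peel touching the box. The resin on the strip is fresh, so never touch it with the gripper; do not ram the box, and leave the nearest pink stone sample and the marker where they lie.

Things in the scene. Friction and masses are not known exactly. Their poses are not given: they have to be found in the camera images.
- peel: flat peel, 0.25 kg, lying flat, blade (+x) away from the robot within 20 degrees. Origin under the middle of the grip; z up. Wooden handle x = -50 to +45 mm, 20 mm wide (y), z = 4 to 38 mm: grip it across y. Below it a 4 mm steel plate, underside z = 0: 24 mm wide up to x = 92 mm, then the blade, 56 mm wide, x = 92 to 160 mm
- seat (a point): point on top of the blade (peel x = 127, z = 4 mm) where the middle of the strip belongs; axes as the peel's. 2 mm behind the seated strip a cross ridge (back stop), x = 100 to 104 mm of the peel, stands 7 mm above the blade
- stone_strip_thin: pale stone strip, 42 mm (x) by 105 mm (y) by 10 mm (z), about 0.1 kg, loose; origin in the middle of its underside. It lies on the rest, its long side across the rails, up to 5 mm off the middle and a few degrees askew
- rest: fixed rest, origin under its middle at bench level, z up. Base 70 x 124 x 10 mm; two blue rails along x, 64 mm long, 24 mm wide (y = 38 to 62 mm either side), tops at z = 45 mm. Between them a gap 76 mm wide, open along x and down to z = 10 mm: the blade enters there along +x
- lamp_box: fixed hollow grey box, 120 mm deep (x), 190 wide (y), 150 high, walls 6 mm. Origin under the middle of its front (slotted) face, at bench level; x points into the box, away from the robot, z up. Free inside from 6 to 114 mm behind the face and from 8 to 144 mm height. It and the rest swap sides between runs; both face the robot within 9 degrees
- slot (a point): middle of the slot, in the plane of the front face, 79 mm above the bench, axes as the box's. Slot 109 mm wide (y), 18 mm high, sill at 70 mm, through the 6 mm wall and a yellow frame 4 mm proud of the face (frame opening 113 x 22 mm). The strip on the blade measures 105 x 14 mm: 2 mm free on every side
- pink_sample: loose pink stone sample, the one of the pink pieces nearest the robot, 50 x 60 x 22 mm, origin in the middle of its underside; stays where it is
- marker: loose marker pen, white and black, 17 x 135 x 16 mm, origin in the middle of its underside; stays where it is
Things that resemble listed ones, but are neither listed nor needed, are in the scene too. What is shaped like the rest but green or red is not meant.

How it is judged:
By the outcome, as a careful person would: the job done as asked, in the order asked, and still so for the second after the job is handed in, while the arm keeps its last pose, push and grip.
It also fails if it takes over 61 s, if anything falls off the work surface, if the arm or the gripper's body presses on something with over 40 N, if the wrist force passes 120 N, or if a joint passes its speed limit or range.

## Working session

There is one attempt and no reset: what is moved stays moved. The work goes in short steps, Python scripts to look and compute and a tool call to move; the robot and the scene stay as the last step left them, time stands still between calls to the robot, and variables do not carry over. Pictures are saved under pics/ and viewed, at most 10 in all, crops included, and the job is handed in when it is done.

Besides the shell and the picture viewer there is one more tool, called after "Emit:" as name(argument=value, ...), one argument or row to a line, values as JSON. carry_out: Moves the arm, as the interface text tells. Its arguments: {"type":"object","properties":{"moves":{"type":"array"},"jaw":{"type":"number"}},"required":["moves"]}

```bash
mkdir -p pics
cat > h.py <<'E'
import numpy as np,cv2,json
from workcell import env
def snap(name,fn):
    m=env.camera_model(name); im=env.camera(name); cv2.imwrite('pics/'+fn+'.png',im); np.save('pics/'+fn+'.npy',m,allow_pickle=True); return im,m
def load(fn): return cv2.imread('pics/'+fn+'.png'),np.load('pics/'+fn+'.npy',allow_pickle=True).item()
def ray(m,u,v):
    K=np.array(m['intrinsics']);R=np.array(m['R']);t=np.array(m['t'])
    p=cv2.undistortPoints(np.array([[[u,v]]],float),K,np.array([m['k1'],0,0,0.]))[0,0]
    return -R.T@t, R.T@np.array([p[0],p[1],1])
def onz(m,u,v,z):
    o,d=ray(m,u,v); return o+d*(z-o[2])/d[2]
def proj(m,X):
    K=np.array(m['intrinsics']);R=np.array(m['R']);t=np.array(m['t'])
    return cv2.projectPoints(np.atleast_2d(np.array(X,float)),cv2.Rodrigues(R)[0],t,K,np.array([m['k1'],0,0,0.]))[0][:,0]
E
python3 - <<'E'
from h import *
for n in ['scene','side','wrist']:
    im,m=snap(n,n+'0'); print(n,m['k1'],-np.array(m['R']).T@np.array(m['t']),np.array(m['R'])[2])
a=[cv2.imread(f'pics/{n}0.png') for n in ['scene','side','wrist']]
print(env.observe())
E
```

```text
scene -0.12480296923545041 [-0.33843104 -0.67711645  1.0674541 ] [ 0.65005044  0.35571003 -0.67149445]
side 0.009606136828317804 [ 0.64453478 -0.94688773  0.81860827] [-0.02980945  0.73472985 -0.67770454]
wrist -0.07463060447951374 [0.64970505 0.07164272 0.37367586] [-0.00161445 -0.28145403 -0.95957336]
{'time': 0.15, 'joint_positions': array([-8.26274677e-02,  1.24381636e-01,  1.65140306e+00,  2.80918778e-05,
        1.36749893e+00, -8.26008530e-02]), 'qvel': array([-1.52852377e-03, -2.30223442e-03, -5.04150588e-03, -1.57097040e-04,
        4.87385465e-08, -3.66342334e-04]), 'joint_efforts': array([ 3.58459238e-04, -4.24227583e+01, -3.66012383e+01, -4.16494640e-05,
        4.65309960e-03, -1.53378886e-05]), 'ee_pos': array([ 6.49526947e-01, -4.43114528e-07,  2.41293065e-01]), 'orientation': array([-6.54035334e-04,  7.07117952e-01,  7.07095105e-01, -5.35980820e-04]), 'wrist_force': array([-0.06525127,  0.44987542, -0.19573861]), 'moment': array([-0.01166972, -0.02743094,  0.02627466]), 'grasp_force': 0.0, 'opening': 0.08537517244232}
```

View pics/scene0.png

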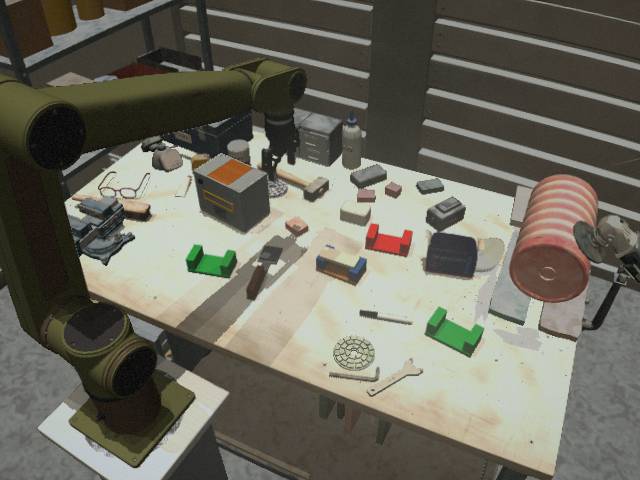

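View pics/side0.png

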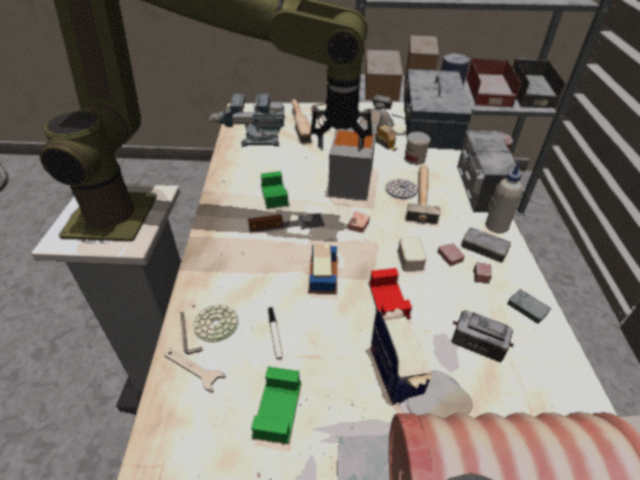

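The scene view shows the peel handle at (257,281) with its blade at (270,253). The blue rest with the strip is at (341,264), the grey box at (232,190), the nearest pink sample at (297,226) and the marker at (385,317). 

Candidates that could be mistaken:
- **Rest:** blue (341,264) is the one wanted. Green (211,263), green (454,332) and red (388,240) are not.
- **Peel:** dark handle and blade (257,281) is the one wanted. The hammer (310,183) and spanner (395,377) are not.
- **Pink:** (297,226) is nearest. The others are at (366,196) and (393,190).

Next, close crops to check these.

Run:
```python
from h import *
im,m=load('scene0'); c=im[150:300,190:390]; cv2.imwrite('pics/c1.png',cv2.resize(c,None,fx=4,fy=4,interpolation=cv2.INTER_CUBIC))
im,m2=load('side0'); c=im[120:300,230:390]; cv2.imwrite('pics/c2.png',cv2.resize(c,None,fx=3.33,fy=3.33,interpolation=cv2.INTER_CUBIC))
for u,v in [(257,281),(270,253),(341,264),(297,226),(385,317),(232,220)]: print(u,v,onz(m,u,v,0.03))
```

```text
257 281 [ 0.44865612 -0.03684273  0.03      ]
270 253 [ 0.55643694 -0.0073649   0.03      ]
341 264 [ 0.61396995 -0.20115597  0.03      ]
297 226 [ 0.69293148 -0.01293935  0.03      ]
385 317 [ 0.50008601 -0.38472071  0.03      ]
232 220 [0.62206877 0.17211322 0.03      ]
```

View pics/c1.png

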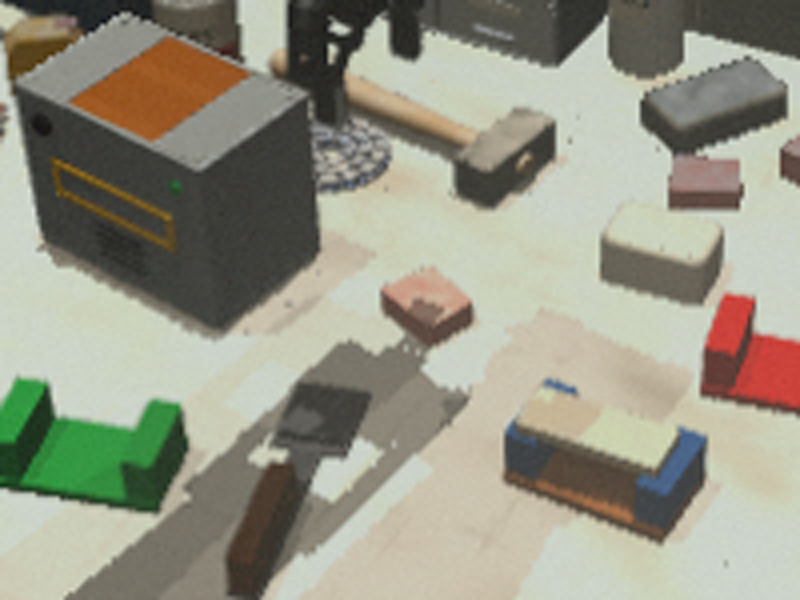

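View pics/wrist0.png

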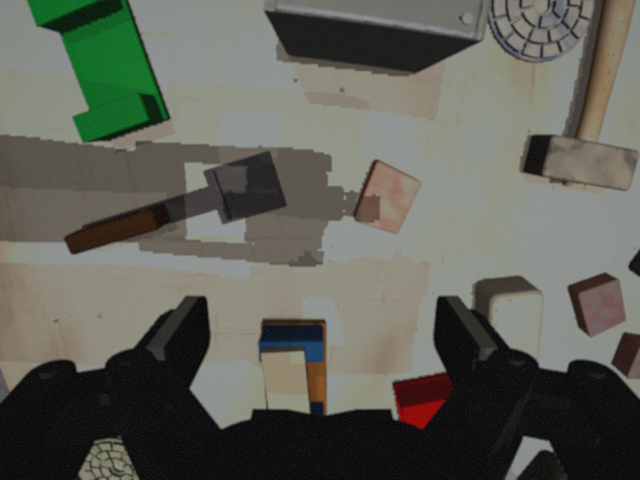

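The crop confirms the choice: the dark peel (wooden handle and steel blade), the blue rest with the pale strip, the grey box with the yellow frame, and the mottled pink piece as nearest. The wrist camera looks along tool +x, so I'll turn the tool 90° to face forward.

Emit:
carry_out(
  moves=[0, -4, -2, 0, 0, 0, 0, -4, -2, 0, 0, 0, 0, -4, -2, 0, 0, 0, 0, -4, -2, 0, 0, 0, 0, -4, -2, 0, 0, 0, 0, 0, 0, 0, 0, 0.1208, 0, 0, 0, 0, 0, 0.1208, 0, 0, 0, 0, 0, 0.1208, 0, 0, 0, 0, 0, 0.1208, 0, 0, 0, 0, 0, 0.1208],
)

```text
time: 0.98
ee_pos: [0.4633, 0.0, 0.3353]
orientation: [-0.0, 0.887, 0.462, -0.0]
wrist_force: [0.2, 0.8, -0.1]
opening: 0.0856
grasp_force: 0.0
```

Emit:
carry_out(
  moves=[0, 0, 0, 0, 0, 0.1208, 0, 0, 0, 0, 0, 0.1208, 0, 0, 0, 0, 0, 0.1208, 0, 0, 0, 0, 0, 0.1208, 0, 0, 0, 0, 0, 0.1208, 0, 0, 0, 0, 0, 0.1208, 0, 0, 0, 0, 0, 0.1208, 0, 0, 0, 0, 0, 0.1208, 0, 0, 0, 0, 0, 0, 0, 0, 0, 0, 0, 0],
)

```text
time: 1.82
ee_pos: [0.4635, 0.0, 0.3352]
orientation: [-0.0, 1.0, 0.002, -0.0]
wrist_force: [-0.5, -0.3, 0.0]
opening: 0.0853
grasp_force: 0.0
```

Run:
```python
from h import *
im,m=snap('wrist','w1'); s=env.observe(); print(s['ee_pos'],s['orientation'],s['joint_positions'],m['intrinsics'][0])
```

```text
[ 4.63541148e-01 -1.14829813e-05  3.35269778e-01] [-2.45999276e-05  9.99998644e-01  1.63709707e-03 -1.78389386e-04] [-1.15919634e-01 -3.42744363e-01  1.92515351e+00  7.01551961e-06
  1.55954359e+00  1.45160242e+00] [384.84363598   0.         321.44432895]
```

View pics/w1.png

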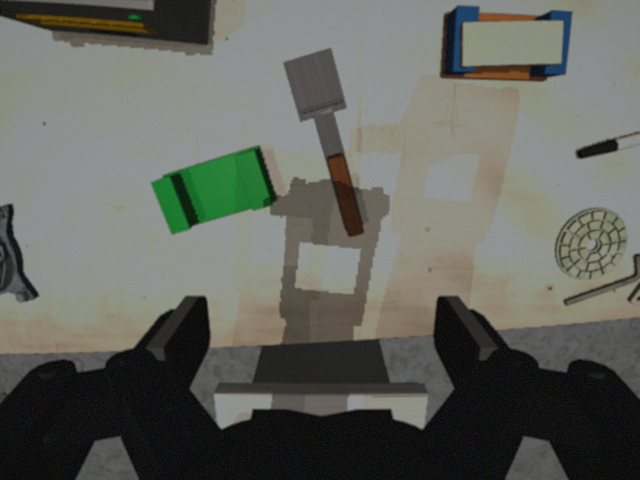

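The wrist view shows the peel from blade tip (307,55) to handle end (355,235), the rest and strip at (512,42), and the box front at the top left. I'll make an enlarged crop of the peel and rest.

Run:
```python
from h import *
im,m=load('w1')
a=cv2.resize(im[40:245,275:375],None,fx=2.9,fy=2.9,interpolation=cv2.INTER_CUBIC)
b=cv2.resize(im[0:90,438:578],None,fx=3.6,fy=3.6,interpolation=cv2.INTER_CUBIC)
o=np.zeros((600,800,3),np.uint8);o[:a.shape[0],:a.shape[1]]=a;o[:b.shape[0],294:294+b.shape[1]]=b
cv2.imwrite('pics/c3.png',cv2.convertScaleAbs(o,alpha=1.4))
```

```text
(no output)
```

View pics/c3.png

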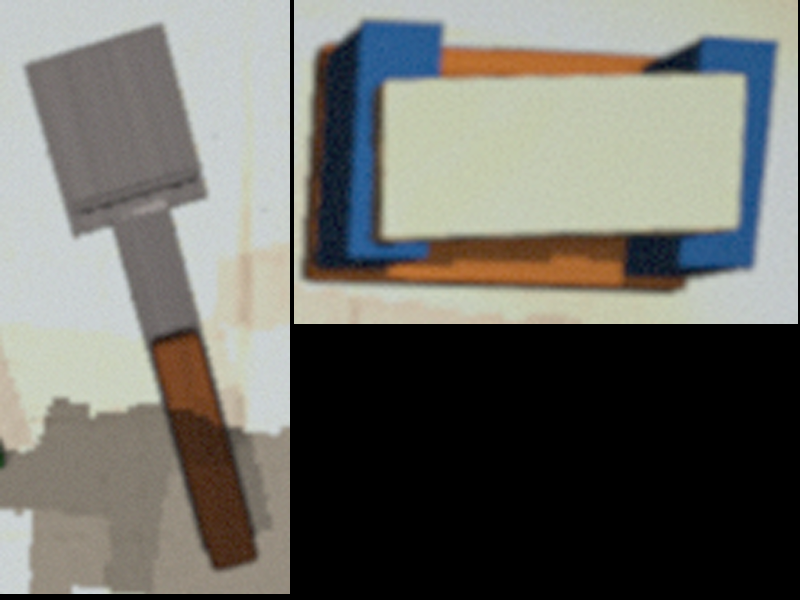

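```bash
cat >> h.py <<'E'
from scipy.optimize import least_squares
def fit(obs,x0,z=0.,loss='soft_l1'):
    """obs: list of (model, pts mm, pix); returns x,y,yaw"""
    def f(p):
        c,s=np.cos(p[2]),np.sin(p[2]);R=np.array([[c,-s,0],[s,c,0],[0,0,1]])
        return np.concatenate([(proj(m,(np.array(P)/1000.)@R.T+[p[0],p[1],z])-np.array(q)).ravel() for m,P,q in obs])
    r=least_squares(f,x0,loss=loss); return r.x,f(r.x).reshape(-1,2).round(1)
E
python3 - <<'E'
from h import *
im,m=load('w1')
A=lambda L:np.array(L)/2.9+[275,40]; B=lambda L:np.array(L)/3.6+[438,0]
p,r=fit([(m,[(160,28,4),(160,-28,4),(92,28,4),(92,-28,4),(-50,10,38),(-50,-10,38),(45,10,38),(45,-10,38)],A([(26,66),(163,25),(75,237),(206,197),(215,570),(257,557),(152,345),(198,331)]))],[.45,-.03,.26]);print('peel',p,np.degrees(p[2]),r.tolist())
p,r=fit([(m,[(21,52.5,55),(21,-52.5,55),(-21,-52.5,55),(-21,52.5,55)],B([(383,83),(745,73),(740,228),(381,240)]))],[.61,-.2,0]);print('strip',p,np.degrees(p[2]),r.tolist())
p,r=fit([(m,[(32,62,45),(32,38,45),(32,-38,45),(32,-62,45),(-32,-62,45),(-32,62,45)],B([(362,22),(442,25),(702,39),(776,42),(750,267),(350,265)]))],[.61,-.2,0]);print('rest',p,np.degrees(p[2]),r.tolist())
E
```

```text
peel [ 0.4529662  -0.02775891  0.28088448] 16.09349504406403 [[-0.7, -0.6], [-0.1, -1.0], [-0.4, -0.2], [0.9, -0.1], [-0.5, 1.6], [1.6, 1.6], [-0.8, 0.1], [0.9, -0.0]]
strip [ 0.61896111 -0.28097895  0.09433709] 5.405116914540228 [[2.0, 0.2], [-5.1, 0.6], [-5.8, -0.8], [1.7, -0.2]]
rest [ 0.62320998 -0.28766316  0.03759512] 2.154041432643793 [[2.3, 0.8], [1.9, 0.6], [-4.3, -0.2], [-5.3, 0.3], [-4.2, -0.7], [1.3, -2.0]]
```

Run:
```python
from h import *
im,m=load('w1')
B=lambda L:(np.array(L)-[294,0])/3.6+[438,0]
p,r=fit([(m,[(21,52.5,55),(21,-52.5,55),(-21,-52.5,55),(-21,52.5,55)],B([(383,83),(745,73),(740,228),(381,240)]))],[.61,-.2,0]);print('strip',p,np.degrees(p[2]),r.tolist())
p,r=fit([(m,[(32,62,45),(32,38,45),(32,-38,45),(32,-62,45),(-32,-62,45),(-32,62,45)],B([(362,22),(442,25),(702,39),(776,42),(750,267),(350,265)]))],[.61,-.2,0]);print('rest',p,np.degrees(p[2]),r.tolist())
```

```text
strip [ 0.61421331 -0.19373284  0.07160709] 4.102783822986778 [[0.1, -0.2], [0.0, -0.0], [-0.6, -0.0], [0.4, 0.3]]
rest [ 0.61782177 -0.19802679  0.01365648] 0.7824584041523969 [[-0.5, 0.5], [0.5, 0.3], [-0.6, -0.6], [0.4, -0.2], [1.2, 1.1], [-0.7, -1.0]]
```

Emit:
carry_out(
  moves=[-1.05, 2.78, 2, 0, 0, 0, 0, 0, 3, 0, 0, -0.0703, 0, 0, 4, 0, 0, -0.0703, 0, 0, 4, 0, 0, -0.0703, 0, 0, 4, 0, 0, -0.0703, 0, 0, 4, 0, 0, 0, 0, 0, 4, 0, 0, 0, 0, 0, 2.5, 0, 0, 0, 0, 0, 0, 0, 0, 0, 0, 0, 0, 0, 0, 0],
  jaw=5,
)

```text
time: 2.7
ee_pos: [0.4521, -0.0277, 0.0595]
orientation: [-0.001, 0.99, 0.141, -0.002]
wrist_force: [0.9, -0.1, 0.1]
opening: 0.05
grasp_force: 0.0
```

Run:
```python
from h import *
im,m=snap('wrist','w2'); s=env.observe(); print(s['ee_pos'],s['orientation'],s['wrist_force'])
c,sn=np.cos(.2809),np.sin(.2809)
P=np.array([(-50,10,38),(-50,-10,38),(45,10,38),(45,-10,38),(92,28,4),(92,-28,4)])/1000.@np.array([[c,-sn,0],[sn,c,0],[0,0,1]]).T+[.453,-.0278,0]
for q in proj(m,P): cv2.circle(im,tuple(int(round(a)) for a in q),3,(0,255,0),1)
cv2.imwrite('pics/w2o.png',im)
```

```text
[ 0.45394259 -0.02797823  0.06157355] [1.68627946e-04 9.90027285e-01 1.40874773e-01 4.95060154e-04] [ 0.86586201  0.02667592 -0.36437184]
```

View pics/w2o.png

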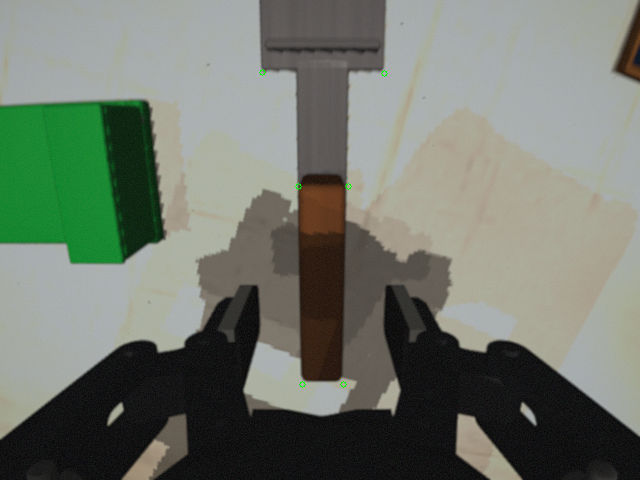

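The overlay fits within 3 px and the handle sits centred between the fingers, so I'll descend and grip.

Emit:
carry_out(
  moves=[0, 0, 2, 0, 0, 0, 0, 0, 1.5, 0, 0, 0, 0, 0, 0.8, 0, 0, 0, 0, 0, 0.3, 0, 0, 0, 0, 0, 0, 0, 0, 0, 0, 0, 0, 0, 0, 0],
)

```text
time: 3.25
ee_pos: [0.4544, -0.028, 0.016]
orientation: [0.0, 0.99, 0.14, 0.001]
wrist_force: [0.1, -0.3, 0.3]
opening: 0.0504
grasp_force: 0.0
```

Emit:
carry_out(
  moves=[0, 0, 0, 0, 0, 0, 0, 0, 0, 0, 0, 0, 0, 0, 0, 0, 0, 0, 0, 0, 0, 0, 0, 0, 0, 0, 0, 0, 0, 0, 0, 0, 0, 0, 0, 0, 0, 0, 0, 0, 0, 0, 0, 0, 0, 0, 0, 0],
  jaw=0,
)

```text
time: 3.92
ee_pos: [0.4541, -0.028, 0.0156]
orientation: [0.0, 0.99, 0.14, 0.001]
wrist_force: [-1.2, 0.6, 6.2]
opening: 0.0195
grasp_force: 59.7
```

Emit:
carry_out(
  moves=[0, 0, -1, 0, 0, 0, 0, 0, -2.5, 0, 0, 0, 0, 0, -3, 0, 0, 0, 0, 0, -2, 0, 0, 0, -1.02, 1.6, 0, 0, 0, 0, -2.05, 3.2, 0, 0, 0, 0, -2.05, 3.2, 0, 0, 0, 0, -2.05, 3.2, 0, 0, 0, 0, -2.05, 3.2, 0, 0, 0, 0, -1.02, 1.6, 0, 0, 0, 0],
)

```text
time: 4.75
ee_pos: [0.3975, -0.2126, 0.0995]
orientation: [0.0, 0.99, 0.139, -0.001]
wrist_force: [1.1, 0.1, -1.7]
opening: 0.0193
grasp_force: 59.3
```

Emit:
carry_out(
  moves=[0, 0, 0, 0, 0, 0.03, 0, 0, 0, 0, 0, 0.06, 0, 0, 0, 0, 0, 0.06, 0, 0, 0, 0, 0, 0.06, 0, 0, 0, 0, 0, 0, 0, 0, 0, 0, 0, 0, 0, 0, 0, 0, 0, 0],
)

```text
time: 5.33
ee_pos: [0.3989, -0.2097, 0.0992]
orientation: [-0.0, 0.999, 0.036, -0.0]
wrist_force: [0.1, 0.6, -1.3]
opening: 0.0193
grasp_force: 59.3
```

Run:
```python
from h import *
im,m=snap('wrist','w3'); s=env.observe(); print(s['ee_pos'],s['orientation'],s['wrist_force'],s['moment'])
```

```text
[ 0.39900188 -0.20974006  0.09930831] [-1.76747755e-04  9.99339091e-01  3.63495814e-02 -2.40932617e-04] [-0.42725472  0.62737473 -2.85065552] [-0.03061771  0.08215034 -0.02939859]
```

View pics/w3.png

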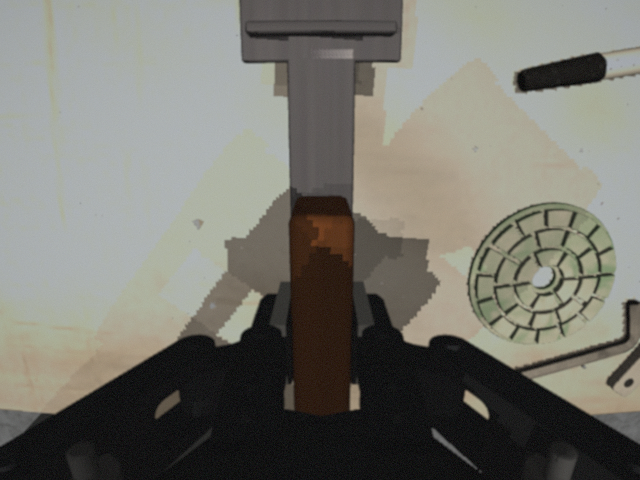

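The peel is held straight and centred: the ridge is at row 28 and the handle at columns 290–353. Now I'll tilt the blade up to view the strip and box face together.

Emit:
carry_out(
  moves=[0.1, -1.5, -1.5, 0, 0, 0, 0.2, -3, -2.2, 0, 0, 0, 0.2, -3, -2.2, 0, 0, 0, 0.2, -3, -2.2, 0, 0, 0, 0.2, -3, -2.2, 0, 0, 0, 0.2, -3, -2.2, 0, 0, 0, 0.2, -3, -2.2, 0, 0, 0, 0.1, -1.5, -1.5, 0, 0.05, 0, 0, 0, 0, 0, 0.1, 0, 0, 0, 0, 0, 0.1, 0],
)

```text
time: 6.22
ee_pos: [0.3992, 0.0017, 0.2638]
orientation: [-0.004, 0.991, 0.038, 0.128]
wrist_force: [-0.5, 0.1, -2.9]
opening: 0.0195
grasp_force: 59.6
```

Emit:
carry_out(
  moves=[0, 0, 0, 0, 0.1, 0.03, 0, 0, 0, 0, 0.05, 0.04, 0, 0, 0, 0, 0, 0, 0, 0, 0, 0, 0, 0, 0, 0, 0, 0, 0, 0, 0, 0, 0, 0, 0, 0],
)

```text
time: 6.72
ee_pos: [0.3985, 0.0004, 0.2617]
orientation: [-0.012, 0.98, 0.001, 0.198]
wrist_force: [0.6, -0.1, -2.1]
opening: 0.0192
grasp_force: 59.6
```

Run:
```python
from h import *
im,m=snap('wrist','w4'); s=env.observe(); print(s['ee_pos'],s['orientation'])
sc,ms=snap('scene','s4')
im,m=load('w4')
pts={'box':[.62,.172,.079],'strip':[.614,-.194,.055]}
for k,v in pts.items(): print(k,proj(m,v),proj(ms,v))
# yellow mask
for n,i in(('w4',im),('s4',sc),('scene0',cv2.imread('pics/scene0.png'))):
    h=cv2.cvtColor(i,cv2.COLOR_BGR2HSV); k=cv2.inRange(h,(18,120,60),(32,255,255)); nn,_,st,ce=cv2.connectedComponentsWithStats(k)
    print(n,[list(x) for x in st[1:] if x[4]>25])
```

```text
[0.39857963 0.00046873 0.26170379] [-1.20896914e-02  9.80189891e-01  8.45311447e-04  1.97688901e-01]
box [[148.9636792   57.22814468]] [[229.76024728 207.55361415]]
strip [[521.4892366   74.62352252]] [[338.86338353 256.48005278]]
w4 [[np.int32(32), np.int32(38), np.int32(121), np.int32(12), np.int32(677)], [np.int32(55), np.int32(54), np.int32(105), np.int32(11), np.int32(513)]]
s4 [[np.int32(41), np.int32(0), np.int32(32), np.int32(36), np.int32(695)], [np.int32(76), np.int32(0), np.int32(25), np.int32(20), np.int32(345)]]
scene0 [[np.int32(41), np.int32(0), np.int32(31), np.int32(36), np.int32(702)], [np.int32(75), np.int32(0), np.int32(27), np.int32(20), np.int32(355)], [np.int32(192), np.int32(159), np.int32(17), np.int32(11), np.int32(96)], [np.int32(203), np.int32(189), np.int32(31), np.int32(24), np.int32(140)]]
```

Run:
```python
from h import *
im,m=load('w4'); sc,_=load('scene0')
Z=lambda i,f:cv2.resize(i,None,fx=f,fy=f,interpolation=cv2.INTER_CUBIC)
o=np.zeros((600,800,3),np.uint8)
o[:360,:792]=Z(im[10:110,20:240],3.6);o[360:,:480]=Z(im[40:120,440:600],3);o[360:,480:792]=Z(sc[182:222,195:247],6)
cv2.imwrite('pics/c5.png',cv2.convertScaleAbs(o,alpha=1.4))
```

```text
(no output)
```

View pics/c5.png

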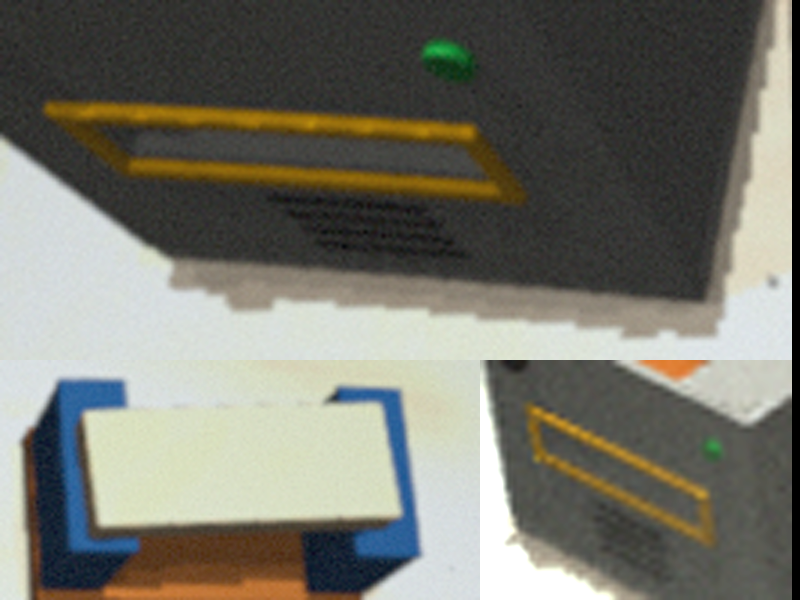

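Run:
```python
from h import *
im,m=load('w4'); sc,ms=load('scene0')
S=lambda L:(np.array(L)-[0,360])/3+[440,40]
p,r=fit([(m,[(21,52.5,55),(21,-52.5,55),(-21,-52.5,55),(-21,52.5,55)],S([(80,411),(380,403),(402,516),(97,527)]))],[.61,-.2,0]);print('strip',p,np.degrees(p[2]),r.tolist())
p,r=fit([(m,[(32,62,45),(32,38,45),(32,-62,45),(-32,-62,45),(-32,62,45),(-32,38,45)],S([(60,381),(125,381),(400,389),(421,555),(70,551),(135,551)]))],[.61,-.2,0]);print('rest',p,np.degrees(p[2]),r.tolist())
qw=np.array([(45,103),(475,127),(525,202),(118,173),(170,260),(708,300)])/3.6+[20,10]
qs=(np.array([(528,403),(711,490),(714,546),(537,461)])-[480,360])/6+[195,182]
def res(p,which):
    x,y,a,w,h=p[:5];c,s=np.cos(a),np.sin(a);R=np.array([[c,-s,0],[s,c,0],[0,0,1]])
    F=np.array([(-.004,w,.079+h),(-.004,-w,.079+h),(-.004,-w,.079-h),(-.004,w,.079-h),(0,.095,0),(0,-.095,0)])@R.T+[x,y,0]
    o=[]
    if 'w' in which:o.append(proj(m,F)-qw)
    if 's' in which:o.append(proj(ms,F[:4])-qs)
    return np.concatenate(o).ravel()
for wh in ('w','s','ws'):
    r=least_squares(res,[.62,.17,0,.06,.015],args=(wh,),loss='soft_l1');print(wh,r.x.round(4),np.degrees(r.x[2]),res(r.x,wh).reshape(-1,2).round(1).tolist())
# strip & rest in the scene cam for comparison
```

```text
strip [ 0.61438526 -0.19330015  0.06569237] 3.763895821380347 [[0.5, -0.1], [-0.2, -0.2], [-0.5, 0.2], [0.1, 0.1]]
rest [ 0.61859211 -0.1977562   0.00843724] 0.483418370584521 [[-1.1, -0.8], [-0.0, -0.5], [-0.0, -0.3], [0.3, 0.9], [-0.3, 0.2], [1.4, 0.4]]
w [ 0.6321  0.223  -0.1189  0.0624  0.0168] -6.810537411628071 [[-0.4, 1.1], [-0.2, 0.8], [0.8, -0.7], [1.9, -0.1], [-1.5, -1.3], [-0.2, -0.1]]
s [ 0.6329  0.22   -0.1029  0.0614  0.0177] -5.895434287317342 [[-0.1, 0.2], [-0.4, -0.1], [0.4, 0.1], [0.1, -0.2]]
ws [ 0.6322  0.2227 -0.1191  0.0622  0.0172] -6.824470386720753 [[-0.2, 0.8], [-0.1, 0.5], [1.1, -0.7], [2.6, -0.1], [-1.2, -1.4], [0.1, -0.2], [-0.9, -0.1], [-1.3, 0.2], [-0.5, 0.1], [-0.7, -0.7]]
```

The strip fits well. The box is at about (0.632, 0.222) with yaw about -6.5°, so I'll refine it from closer views on both sides.

Emit:
carry_out(
  moves=[0.1, -1.3, 1.2, 0, 0, 0, 0.2, -2.5, 2.5, 0, 0, 0, 0.2, -2.5, 2.5, 0, 0, 0, 0.2, -2.5, 2.5, 0, 0, 0, 0, -1.2, 1.3, 0, 0, 0, 0, 0, 0, 0, 0, 0, 0, 0, 0, 0, 0, 0, 0, 0, 0, 0, 0, 0],
)

```text
time: 7.48
ee_pos: [0.4434, 0.1027, 0.1751]
orientation: [-0.012, 0.98, 0.001, 0.198]
wrist_force: [0.2, -0.2, -2.6]
opening: 0.0194
grasp_force: 59.8
```

```bash
python3 -c "
from h import *
snap('wrist','w5');print(env.observe()['ee_pos'])"
```

```text
[0.44364911 0.10236129 0.17574442]
```

Emit:
carry_out(
  moves=[0, -1.5, 0, 0, 0, 0, 0, -3, 0, 0, 0, 0, 0, -3.5, 0, 0, 0, 0, 0, -3.5, 0, 0, 0, 0, 0, -3.5, 0, 0, 0, 0, 0, -3.5, 0, 0, 0, 0, 0, -3, 0, 0, 0, 0, 0, -1.5, 0, 0, 0, 0, 0, 0, 0, 0, 0, 0, 0, 0, 0, 0, 0, 0],
)

```text
time: 8.37
ee_pos: [0.4424, 0.3328, 0.1812]
orientation: [-0.012, 0.98, 0.0, 0.199]
wrist_force: [0.7, -0.3, -3.1]
opening: 0.0188
grasp_force: 60.1
```

```bash
cat > box.py <<'E'
from h import *
def hullof(im,c0,ms_=12):
    h=cv2.cvtColor(im,cv2.COLOR_BGR2HSV); k=cv2.inRange(h,(10,100,45),(34,255,255))
    n,l,st,ce=cv2.connectedComponentsWithStats(k)
    out=np.zeros_like(k)
    for i in range(1,n):
        if st[i,4]>ms_ and np.hypot(*(ce[i]-c0))<130 : out[l==i]=255
    cs,_=cv2.findContours(out,cv2.RETR_EXTERNAL,cv2.CHAIN_APPROX_NONE)
    H=cv2.convexHull(np.vstack(cs))[:,0].astype(float)
    H2=np.vstack([H,H[:1]]);pts=[]
    for a,b in zip(H2[:-1],H2[1:]):
        n=max(1,int(np.hypot(*(b-a))/3)); pts+= [a+(b-a)*i/n for i in range(n)]
    return np.array(pts),H
def P8(p):
    x,y,a,w,h=p;c,s=np.cos(a),np.sin(a);R=np.array([[c,-s,0],[s,c,0],[0,0,1]])
    return np.array([(d,sy*w,.079+sz*h) for d in(-.004,0) for sy in(-1,1) for sz in(-1,1)])@R.T+[x,y,0]
def res(p,V):
    o=[]
    for m,pts in V:
        H=cv2.convexHull(proj(m,P8(p)).astype(np.float32)*8)
        o+=[cv2.pointPolygonTest(H,(float(u*8),float(v*8)),True)/8 for u,v in pts]
    return np.array(o)
E
python3 - <<'E'
from box import *
snap('wrist','w6');print(env.observe()['ee_pos'],env.observe()['orientation'])
V={}
for n in('w4','w5','w6','scene0'):
    im,m=load(n); c=proj(m,[.632,.222,.079])[0]; pts,H=hullof(im,c); V[n]=(m,pts); print(n,c,H.min(0),H.max(0),len(H))
    
for S in (['w4'],['w5'],['w6'],['w5','w6'],['w4','w5','w6'],list(V)):
    r=least_squares(res,[.632,.222,-.11,.062,.0165],args=([V[s] for s in S],),loss='soft_l1',diff_step=1e-4,x_scale=[.01,.01,.1,.01,.01])
    print(S,r.x.round(4),np.degrees(r.x[2]).round(2),'rms',np.sqrt(np.mean(res(r.x,[V[s] for s in S])**2)).round(2))
E
```

```text
[0.44219802 0.33202292 0.18073424] [-1.21784094e-02  9.79984850e-01 -8.09121044e-05  1.98699203e-01]
w4 [101.57466784  48.42407658] [32. 38.] [165.  66.] 21
w5 [160.49345852  31.03749023] [64. 14.] [240.  56.] 19
w6 [479.95568118  32.09155332] [401.   9.] [577.  62.] 19
scene0 [218.69405672 200.35432354] [135.  78.] [262. 289.] 7
['w4'] [ 0.6311  0.2242 -0.1183  0.0615  0.017 ] -6.78 rms 0.27
['w5'] [ 0.6317  0.2246 -0.1215  0.0617  0.0169] -6.96 rms 0.7
['w6'] [ 0.6307  0.2194 -0.1209  0.0595  0.0171] -6.92 rms 0.61
['w5', 'w6'] [ 0.6313  0.2227 -0.1222  0.0623  0.017 ] -7.0 rms 1.78
['w4', 'w5', 'w6'] [ 0.6312  0.2232 -0.1224  0.0622  0.0171] -7.01 rms 1.59
['w4', 'w5', 'w6', 'scene0'] [ 0.6313  0.2233 -0.1228  0.0631  0.0172] -7.04 rms 37.75
```

Run:
```python
from box import *
V={}
for n,f in(('w4',lambda u:u<999),('w5',lambda u:u<228),('w6',lambda u:u>412)):
    im,m=load(n); c=proj(m,[.632,.222,.079])[0]; pts,H=hullof(im,c); pts=pts[[f(a) for a in pts[:,0]]]; V[n]=(m,pts)
for S in (['w4'],['w5','w6'],['w4','w5','w6']):
    r=least_squares(res,[.632,.222,-.11,.062,.0165],args=([V[s] for s in S],),loss='soft_l1',diff_step=1e-4,x_scale=[.01,.01,.1,.01,.01])
    print(S,r.x.round(4),np.degrees(r.x[2]).round(2),'rms',np.sqrt(np.mean(res(r.x,[V[s] for s in S])**2)).round(2))
    print([proj(V[s][0],P8(r.x)).round(0)[:,0].tolist() for s in S])
```

```text
['w4'] [ 0.6311  0.2242 -0.1183  0.0615  0.017 ] -6.78 rms 0.27
[[165.0, 149.0, 54.0, 32.0, 165.0, 150.0, 55.0, 33.0]]
['w5', 'w6'] [ 0.6314  0.223  -0.1226  0.0633  0.0171] -7.02 rms 0.32
[[249.0, 238.0, 91.0, 64.0, 249.0, 239.0, 93.0, 65.0], [551.0, 577.0, 388.0, 395.0, 551.0, 577.0, 388.0, 396.0]]
['w4', 'w5', 'w6'] [ 0.6313  0.2232 -0.1231  0.063   0.0171] -7.05 rms 0.48
[[167.0, 152.0, 54.0, 31.0, 168.0, 153.0, 55.0, 32.0], [248.0, 237.0, 91.0, 64.0, 249.0, 238.0, 93.0, 65.0], [550.0, 577.0, 388.0, 395.0, 550.0, 577.0, 388.0, 396.0]]
```

Run:
```python
from h import *
im,m=load('w3'); ee=np.array([.3990,-.20974,.0993]); yaw=2*.03635
g=cv2.GaussianBlur(cv2.cvtColor(im,cv2.COLOR_BGR2GRAY),(3,3),0).astype(int)
for r in (40,48,54): d=np.diff(g[r]); print(r,[(i,d[i]) for i in range(225,415) if abs(d[i])>12])
for c in (255,270,375,390): d=np.diff(g[:90,c]); print(c,[(i,d[i]) for i in range(90-1) if abs(d[i])>10])
p,r=fit([(m,[(92,28,4),(92,-28,4)],[(242,61.5),(401,61.5)])],[.399,-.21,.07],z=ee[2]-.0156)
c,s=np.cos(yaw),np.sin(yaw);print(p,np.array([[c,s],[-s,c]])@(p[:2]-ee[:2]),p[2]-yaw,r.tolist())
```

```text
40 [(239, np.int64(-23)), (240, np.int64(-34)), (241, np.int64(-21)), (400, np.int64(26)), (401, np.int64(30)), (402, np.int64(17))]
48 [(239, np.int64(-21)), (240, np.int64(-32)), (241, np.int64(-24)), (400, np.int64(27)), (401, np.int64(27))]
54 [(239, np.int64(-17)), (240, np.int64(-29)), (241, np.int64(-26)), (351, np.int64(-13)), (352, np.int64(-16)), (399, np.int64(18)), (400, np.int64(32)), (401, np.int64(23))]
255 [(30, np.int64(-16)), (31, np.int64(-16)), (32, np.int64(-11)), (36, np.int64(16)), (37, np.int64(17)), (38, np.int64(14)), (59, np.int64(-13)), (61, np.int64(20)), (62, np.int64(41)), (63, np.int64(35)), (64, np.int64(15))]
270 [(30, np.int64(-11)), (31, np.int64(-14)), (32, np.int64(-14)), (38, np.int64(16)), (39, np.int64(16)), (59, np.int64(-11)), (61, np.int64(28)), (62, np.int64(36)), (63, np.int64(25))]
375 [(30, np.int64(-12)), (31, np.int64(-15)), (32, np.int64(-14)), (34, np.int64(11)), (35, np.int64(20)), (36, np.int64(17)), (58, np.int64(-11)), (61, np.int64(35)), (62, np.int64(37)), (63, np.int64(18))]
390 [(30, np.int64(-13)), (31, np.int64(-14)), (32, np.int64(-12)), (35, np.int64(19)), (36, np.int64(19)), (37, np.int64(11)), (58, np.int64(-12)), (59, np.int64(-16)), (61, np.int64(40)), (62, np.int64(43)), (63, np.int64(20))]
[ 0.39863279 -0.20959101  0.072889  ] [-0.00035542  0.00017527] 0.00018899707023484202 [[-0.3, 0.0], [0.3, 0.0]]
```

The peel sits in the hand within 0.4 mm of nominal. Now I'll level it and travel to just in front of the rest.

Emit:
carry_out(
  moves=[-1, 0, 0, 0, 0, 0, -2, 0, 0, 0, -0.1, 0, -1.8, 0, 0, 0, -0.1, 0, 0, 0, 0, 0, -0.1, 0, 0, 0, 0, 0, -0.1, 0, 0, 2, 0, 0, 0, 0, 0, 3.8, 0, 0, 0, 0, 0, 3.8, 0, 0, 0, 0, 0, 3.8, 0, 0, 0, 0, 0, 3.8, 0, 0, 0, 0],
)

```text
time: 9.25
ee_pos: [0.3968, 0.1584, 0.1586]
orientation: [-0.012, 1.0, 0.002, 0.0]
wrist_force: [0.5, -1.4, -2.4]
opening: 0.019
grasp_force: 60.1
```

Emit:
carry_out(
  moves=[0, 3.8, 0, 0, 0, 0, 0, 3.8, 0, 0, 0, 0, 0, 3.8, 0, 0, 0, 0, 0, 3.8, 0, 0, 0, 0, 0, 3.8, 0, 0, 0, 0, 0, 3.8, 0, 0, 0, 0, 0, 3.8, 0, 0, 0, 0, 0, 3.8, 0, 0, 0, 0, 0, 3.5, 0, 0, 0, 0, 0, 2, 0, 0, 0, 0],
)

```text
time: 10.08
ee_pos: [0.3983, -0.2016, 0.1507]
orientation: [-0.011, 1.0, 0.0, 0.0]
wrist_force: [0.2, 1.5, -2.9]
opening: 0.0193
grasp_force: 60.1
```

```bash
cat > go.py <<'E'
import sys
from h import *
from scipy.spatial.transform import Rotation as Ro
def rot(): q=env.observe()['orientation']; return Ro.from_quat([q[1],q[2],q[3],q[0]])
def need(x,y,z,yaw):
    s=env.observe();R=rot()
    T=Ro.from_euler('z',yaw,degrees=True)*Ro.from_quat([1,0,0,0])
    print('ee',s['ee_pos'].round(4),'F',s['wrist_force'].round(1)); print('shift cm tool',(R.inv().apply(np.array([x,y,z])-s['ee_pos'])*100).round(2),'rotvec',(R.inv()*T).as_rotvec().round(4))
if __name__=='__main__': need(*map(float,sys.argv[1:]))
E
python3 go.py .397 -.2093 .0376 3.9
```

```text
ee [ 0.3983 -0.2016  0.1507] F [ 0.2  1.5 -2.9]
shift cm tool [-0.13  1.01 11.29] rotvec [-0.0212 -0.001  -0.0671]
```

Emit:
carry_out(
  moves=[-0.13, 1.01, 1, -0.0212, -0.001, -0.0671, 0, 0, 2.5, 0, 0, 0, 0, 0, 3, 0, 0, 0, 0, 0, 2.5, 0, 0, 0, 0, 0, 1.2, 0, 0, 0, 0, 0, 0, 0, 0, 0, 0, 0, 0, 0, 0, 0],
)

```text
time: 10.67
ee_pos: [0.3972, -0.2076, 0.0478]
orientation: [-0.001, 0.999, 0.036, -0.001]
wrist_force: [0.2, 1.1, -0.6]
opening: 0.0192
grasp_force: 60.0
```

```bash
python3 go.py .397 -.2093 .0376 3.9
```

```text
ee [ 0.3972 -0.2076  0.0478] F [ 0.2  1.1 -0.6]
shift cm tool [-0.03  0.17  1.02] rotvec [-0.0028  0.0018  0.0034]
```

Emit:
carry_out(
  moves=[0, 0.17, 0.5, -0.0028, 0.0018, 0.0034, 0, 0, 0.52, 0, 0, 0, 0, 0, 0, 0, 0, 0, 0, 0, 0, 0, 0, 0, 0, 0, 0, 0, 0, 0],
)

```text
time: 11.08
ee_pos: [0.3989, -0.2095, 0.0385]
orientation: [0.0, 0.999, 0.035, 0.001]
wrist_force: [-0.1, -0.3, -2.3]
opening: 0.019
grasp_force: 60.0
```

```bash
python3 go.py .4867 -.2032 .0376 3.9
```

```text
ee [ 0.3989 -0.2095  0.0385] F [-0.1 -0.3 -2.3]
shift cm tool [ 8.8  -0.02  0.1 ] rotvec [ 0.0011 -0.0017  0.0014]
```

Slow insertion.

Emit:
carry_out(
  moves=[0.6, 0, 0.1, 0, 0, 0, 1.2, 0, 0, 0, 0, 0, 1.3, 0, 0, 0, 0, 0, 1.3, 0, 0, 0, 0, 0, 1.3, 0, 0, 0, 0, 0, 1.2, 0, 0, 0, 0, 0, 1, 0, 0, 0, 0, 0, 0.6, 0, 0, 0, 0, 0, 0.3, 0, 0, 0, 0, 0, 0, 0, 0, 0, 0, 0],
)

```text
time: 11.92
ee_pos: [0.4869, -0.2031, 0.037]
orientation: [0.0, 0.999, 0.035, 0.0]
wrist_force: [0.4, -0.5, -1.3]
opening: 0.0193
grasp_force: 60.0
```

Run:
```python
from go import *
need(.4867,-.2032,.0376,3.9)
im,m=snap('wrist','w7'); 
hs=cv2.cvtColor(im,cv2.COLOR_BGR2HSV)
print(im[0:40:3,320].tolist())
print(im[2,150:500:12].tolist())
```

```text
ee [ 0.4869 -0.2031  0.037 ] F [ 0.4 -0.5 -1.3]
shift cm tool [-0.02  0.01 -0.06] rotvec [ 0.0004 -0.0008  0.0019]
[[35, 34, 38], [36, 35, 39], [37, 36, 36], [47, 46, 46], [44, 42, 43], [52, 53, 55], [51, 52, 53], [67, 66, 70], [79, 81, 85], [83, 85, 88], [73, 75, 76], [29, 31, 33], [34, 38, 36], [68, 68, 70]]
[[71, 46, 22], [69, 45, 29], [123, 78, 38], [124, 78, 35], [70, 47, 27], [33, 22, 11], [29, 20, 15], [25, 44, 66], [32, 32, 33], [35, 34, 38], [38, 37, 39], [29, 27, 34], [32, 34, 34], [36, 35, 37], [34, 35, 34], [32, 32, 35], [32, 31, 34], [40, 41, 36], [31, 30, 31], [33, 33, 34], [38, 36, 36], [29, 36, 45], [21, 40, 64], [26, 44, 67], [32, 19, 13], [32, 19, 11], [68, 41, 21], [112, 71, 35], [106, 67, 34], [118, 78, 38]]
```

Emit:
carry_out(
  moves=[0, 0, -0.5, 0, 0, 0, 0, 0, -0.6, 0, 0, 0, 0, 0, -0.4, 0, 0, 0, 0, 0, -0.2, 0, 0, 0, 0, 0, -0.15, 0, 0, 0, 0, 0, -0.15, 0, 0, 0, 0, 0, -0.15, 0, 0, 0, 0, 0, -0.15, 0, 0, 0, 0, 0, -0.2, 0, 0, 0, 0, 0, -0.3, 0, 0, 0],
)

```text
time: 12.8
ee_pos: [0.4859, -0.203, 0.0647]
orientation: [-0.0, 0.999, 0.035, -0.0]
wrist_force: [0.5, -0.3, -3.9]
opening: 0.0189
grasp_force: 60.0
```

Emit:
carry_out(
  moves=[0, 0, -0.5, 0, 0, 0, 0, 0, -0.8, 0, 0, 0, 0, 0, -0.7, 0, 0, 0, 0, 0, -0.4, 0, 0, 0, 0, 0, 0, 0, 0, 0, 0, 0, 0, 0, 0, 0],
)

```text
time: 13.3
ee_pos: [0.4867, -0.2034, 0.0898]
orientation: [0.001, 0.999, 0.035, 0.001]
wrist_force: [-0.2, -0.1, -2.9]
opening: 0.0193
grasp_force: 59.9
```

Run:
```python
from go import *
need(.4867,-.2032,.089,3.9)
im,m=snap('wrist','w8'); g=im.astype(int)
for r in range(0,30,3): print(r,im[r,320].tolist(),im[r,200].tolist(),im[r,440].tolist())
for r in (0,2,4,6):
    d=np.diff(cv2.GaussianBlur(im,(3,3),0)[r].astype(int).sum(1)); print(r,[(i,int(d[i])) for i in range(100,560) if abs(d[i])>45])
snap('scene','s8');snap('side','d8')
```

```text
ee [ 0.4867 -0.2034  0.0898] F [-0.2 -0.1 -2.9]
shift cm tool [ 0.   -0.02  0.08] rotvec [ 0.0011 -0.002   0.0015]
0 [149, 168, 164] [148, 167, 163] [150, 168, 162]
3 [98, 116, 126] [127, 150, 158] [149, 169, 165]
6 [43, 53, 57] [56, 68, 76] [107, 128, 140]
9 [37, 46, 52] [40, 49, 54] [40, 51, 54]
12 [42, 47, 51] [46, 49, 53] [40, 49, 57]
15 [80, 84, 86] [66, 45, 30] [55, 43, 39]
18 [83, 86, 85] [64, 40, 19] [63, 40, 20]
21 [65, 68, 71] [68, 42, 22] [59, 39, 20]
24 [79, 81, 83] [66, 44, 18] [61, 39, 21]
27 [80, 83, 88] [67, 41, 22] [73, 47, 16]
0 []
2 []
4 []
6 []
```

Run:
```python
from go import *
im,m=load('w8'); g=cv2.cvtColor(im,cv2.COLOR_BGR2GRAY).astype(int)
for r in (0,1,2,3): print(r,[(c,g[r,c]) for c in list(range(140,185,3))+list(range(455,515,3))])
# subpixel rows of the back top edge: half level 110
C=[];R=[]
for c in range(185,460,5):
    col=g[:14,c-2:c+3].mean(1); i=np.where(col<105)[0][0]
    if i>0: C.append(c);R.append(i-1+(col[i-1]-105)/(col[i-1]-col[i]))
print(np.polyfit(C,R,1),np.round(R[::6],1))
import sys
ee=np.array(env.observe()['ee_pos'])
zt=ee[2]-.0156+.014; yaw=np.radians(4.0)
def loc(u,v):
    d=onz(m,u,v,zt)-ee; return np.array([[np.cos(yaw),np.sin(yaw)],[-np.sin(yaw),np.cos(yaw)]])@d[:2]*1000
k=np.polyfit(C,R,1); a,b=loc(200,np.polyval(k,200)),loc(440,np.polyval(k,440)); print(a,b,np.degrees(np.arctan2((a-b)[0],(a-b)[1])))
```

```text
0 [(140, np.int64(164)), (143, np.int64(164)), (146, np.int64(164)), (149, np.int64(165)), (152, np.int64(156)), (155, np.int64(162)), (158, np.int64(164)), (161, np.int64(163)), (164, np.int64(165)), (167, np.int64(164)), (170, np.int64(161)), (173, np.int64(162)), (176, np.int64(162)), (179, np.int64(164)), (182, np.int64(161)), (455, np.int64(164)), (458, np.int64(162)), (461, np.int64(166)), (464, np.int64(162)), (467, np.int64(163)), (470, np.int64(164)), (473, np.int64(160)), (476, np.int64(164)), (479, np.int64(151)), (482, np.int64(165)), (485, np.int64(165)), (488, np.int64(166)), (491, np.int64(164)), (494, np.int64(164)), (497, np.int64(165)), (500, np.int64(165)), (503, np.int64(165)), (506, np.int64(164)), (509, np.int64(164)), (512, np.int64(166))]
1 [(140, np.int64(165)), (143, np.int64(163)), (146, np.int64(164)), (149, np.int64(163)), (152, np.int64(161)), (155, np.int64(160)), (158, np.int64(161)), (161, np.int64(165)), (164, np.int64(163)), (167, np.int64(162)), (170, np.int64(164)), (173, np.int64(164)), (176, np.int64(162)), (179, np.int64(164)), (182, np.int64(1
[... 1431 characters left out ...]
t64(162)), (170, np.int64(161)), (173, np.int64(160)), (176, np.int64(157)), (179, np.int64(157)), (182, np.int64(159)), (455, np.int64(164)), (458, np.int64(165)), (461, np.int64(163)), (464, np.int64(163)), (467, np.int64(166)), (470, np.int64(165)), (473, np.int64(164)), (476, np.int64(163)), (479, np.int64(149)), (482, np.int64(165)), (485, np.int64(166)), (488, np.int64(165)), (491, np.int64(167)), (494, np.int64(166)), (497, np.int64(165)), (500, np.int64(164)), (503, np.int64(165)), (506, np.int64(165)), (509, np.int64(164)), (512, np.int64(165))]
[0.0072317  2.33043742] [5.3 4.3 4.2 4.  3.8 3.8 4.7 5.3 5.5 7.4]
[109.23985843  38.806811  ] [108.68764291 -38.57323036] 0.408879101464757
```

```bash
cat > instrip.py <<'E'
from go import *
def measure(fn,ee,R):
    im,m=load(fn); g=cv2.cvtColor(im,cv2.COLOR_BGR2GRAY).astype(float)
    top=g[:3].mean(0)
    L=140+np.argmin(top[140:175]); Rr=465+np.argmin(top[465:500])
    # plane: level, at strip-top height in tool frame z
    def loc(u,v):
        o,d=ray(m,u,v); o=R.inv().apply(o-ee); d=R.inv().apply(d); zt=.0156-.014; return (o+d*(zt-o[2])/d[2])[:2]*1000
    P=[]
    for c in range(160,475,4):
        col=g[:14,c-2:c+3].mean(1); i=np.where(col<105)[0]
        if len(i) and i[0]>0: i=i[0]; P.append(loc(c,i-1+(col[i-1]-105)/(col[i-1]-col[i])))
    P=np.array(P); k=np.polyfit(P[:,1],P[:,0],1); res=P[:,0]-np.polyval(k,P[:,1])
    k=np.polyfit(P[abs(res)<.6,1],P[abs(res)<.6,0],1)
    print('dips',L,Rr,top[L],top[Rr]); l,r=loc(L,1),loc(Rr,1); print('left,right tool mm',l,r,'width',r[1]-l[1],'mid',(l+r)[1]/2,'back x at centre',k[1],'slope deg',np.degrees(np.arctan(k[0])),res.round(1)[::8])
if __name__=='__main__':
    s=env.observe(); measure(sys.argv[1],np.array(s['ee_pos']),rot())
E
python3 instrip.py w8
```

```text
dips 153 479 152.0 150.0
left,right tool mm [110.61461247 -54.29812021] [110.50718088  51.30862353] width 105.60674374333672 mid -1.4947483411590987 back x at centre 108.63698565392266 slope deg -0.39060633981434734 [-0.  -0.   0.1 -0.  -0.   0.2 -0.1 -0.1  0.2 -0.1]
```

The strip is lifted and seen in hand: 1.4 mm left of the blade centre, 2 mm ahead of the seat, and skewed only 0.4°. Next I'll carry it gently to the front of the box.

Emit:
carry_out(
  moves=[-0.4, 0, 0, 0, 0, 0, -0.9, 0, 0, 0, 0, 0, -1.2, -0.5, 0, 0, 0, 0, -1.2, -1, 0, 0, 0, 0, -1.2, -1.5, 0, 0, 0, 0, -0.9, -2, 0, 0, 0, 0, -0.4, -2, 0, 0, 0, 0, 0, -2, 0, 0, 0, 0, 0, -2, 0, 0, 0, 0.01, 0, -2, 0, 0, 0, 0.02],
)

```text
time: 14.28
ee_pos: [0.4145, -0.077, 0.0886]
orientation: [0.0, 1.0, 0.019, 0.0]
wrist_force: [0.1, -1.4, -3.3]
opening: 0.0195
grasp_force: 59.9
```

Emit:
carry_out(
  moves=[0, -2, 0, 0, 0, 0.02, 0, -2, 0, 0, 0, 0.02, 0, -2, 0, 0, 0, 0.02, 0, -2, 0, 0, 0, 0.02, 0, -2, 0, 0, 0, 0.02, 0, -2, 0, 0, 0, 0.02, 0, -2, 0, 0, 0, 0.02, 0, -2, 0, 0, 0, 0.01, 0, -2, 0, 0, 0, 0, 0, -2, 0, 0, 0, 0],
)

```text
time: 15.12
ee_pos: [0.4241, 0.1224, 0.0886]
orientation: [0.0, 0.998, -0.055, 0.0]
wrist_force: [-0.6, -0.1, -3.5]
opening: 0.0191
grasp_force: 59.9
```

Emit:
carry_out(
  moves=[0, -2, 0, 0, 0, 0, 0, -2, 0, 0, 0, 0, 0, -2, 0, 0, 0, 0, 0, -2, 0, 0, 0, 0, 0, -1.5, 0, 0, 0, 0, 0, -1, 0, 0, 0, 0, 0, -0.5, 0, 0, 0, 0, 0, 0, 0, 0, 0, 0, 0, 0, 0, 0, 0, 0],
)

```text
time: 15.87
ee_pos: [0.4368, 0.2305, 0.0886]
orientation: [0.0, 0.998, -0.055, 0.0]
wrist_force: [0.2, -0.6, -3.5]
opening: 0.0192
grasp_force: 59.9
```

```bash
cat > tgt.py <<'E'
from go import *
B=np.array([.6313,.2232]);bq=-7.0
def tcp(depth,lat=0,sx=.1296,sy=-.00137,syaw=-.39,bq=bq):
    b=np.radians(bq);c=B+depth*np.array([np.cos(b),np.sin(b)])+lat*np.array([-np.sin(b),np.cos(b)])
    a=np.radians(bq-syaw); return c-sx*np.array([np.cos(a),np.sin(a)])-sy*np.array([np.sin(a),-np.cos(a)]),bq-syaw
E
python3 - <<'E'
from tgt import *
for d in(-.075,.048): p,a=tcp(d);print(d,p,a);need(*p,.0876,a)
snap('wrist','w9')
E
python3 instrip.py w9
```

```text
-0.075 [0.42796283 0.24589763] -6.61
ee [0.4368 0.2305 0.0886] F [ 0.2 -0.6 -3.5]
shift cm tool [-1.04 -1.43  0.1 ] rotvec [ 0.0009 -0.0004  0.0048]
0.048 [0.55004601 0.2309077 ] -6.61
ee [0.4368 0.2305 0.0886] F [ 0.2 -0.6 -3.5]
shift cm tool [11.26 -1.29  0.1 ] rotvec [ 0.0009 -0.0004  0.0048]
dips 154 480 157.0 159.33333333333334
left,right tool mm [109.46966937 -54.12218626] [109.41163089  50.45703375] width 104.57922000120563 mid -1.8325762552762157 back x at centre 107.18878567784034 slope deg -0.3595399551665208 [-0.  -0.1 -0.   0.2 -0.1 -0.1 -0.1 -0.   0.2 -0.1]
```

Emit:
carry_out(
  moves=[-0.3, -0.4, 0, 0, 0, 0, -0.4, -0.6, 0.05, 0.0009, 0, 0.0048, -0.34, -0.43, 0.05, 0, 0, 0, 0, 0, 0, 0, 0, 0, 0, 0, 0, 0, 0, 0, 0, 0, 0, 0, 0, 0],
)

```text
time: 16.42
ee_pos: [0.4283, 0.2465, 0.0879]
orientation: [-0.0, 0.998, -0.057, 0.001]
wrist_force: [1.2, -0.5, -4.2]
opening: 0.0193
grasp_force: 59.9
```

```bash
python3 - <<'E'
from tgt import *
p,a=tcp(-.075);need(*p,.0876,a)
snap('wrist','w10');sc,ms=snap('scene','s10');sd,md=snap('side','d10')
Z=lambda i,f:cv2.resize(i,None,fx=f,fy=f,interpolation=cv2.INTER_CUBIC)
o=np.zeros((600,800,3),np.uint8)
a=Z(sc[182:257,170:295],6.4)[:480,:800]; o[:a.shape[0],:a.shape[1]]=a
# expected positions in scene and side
s=env.observe();R=rot();E=np.array(s['ee_pos'])
C=np.array([(.1296+x,-.00137+y,z) for z in(.0016,.0116) for x,y in((-.021,-.0525),(.021,-.0525),(.021,.0525),(-.021,.0525))])
W=R.apply(C)+E
print('scene strip top',proj(ms,W[:4]).round(1).tolist()); print('side',proj(md,W[:4]).round(1).tolist(),proj(md,[.631,.223,.079]))
c=sd[170:206,300:400]  
b=Z(sd[165:189,310:410],5); o[480:600,:500]=b
cv2.imwrite('pics/c10.png',cv2.convertScaleAbs(o,alpha=1.3))
E
python3 instrip.py w10
```

```text
ee [0.4283 0.2465 0.0879] F [ 1.2 -0.5 -4.2]
shift cm tool [-0.03  0.06  0.03] rotvec [-0.0005 -0.0011  0.0004]
scene strip top [[182.0, 208.2], [192.4, 201.0], [217.8, 213.9], [207.5, 221.6]]
side [[305.8, 142.9], [318.8, 144.1], [313.0, 162.2], [299.3, 160.8]] [[332.95994663 156.81782491]]
dips 154 479 161.66666666666666 160.66666666666666
left,right tool mm [109.3267053  -54.03536929] [109.25736392  50.18282207] width 104.2181913617544 mid -1.9262736126348905 back x at centre 107.02859897360796 slope deg -0.36890111275759657 [-0.1  0.1 -0.1 -0.   0.1 -0.1 -0.  -0.1 -0.   0.1]
```

Run:
```python
from tgt import *
L=[]
for i in range(10):
    m=env.camera_model('wrist'); s=env.observe(); R=rot(); c=-np.array(m['R']).T@np.array(m['t'])
    L.append(np.r_[s['ee_pos'],R.as_euler('zyx',degrees=True),R.inv().apply(c-s['ee_pos']),(R.inv()*Ro.from_matrix(np.array(m['R']).T)).as_rotvec(),s['joint_positions'][:2]]); env.camera('wrist')
L=np.array(L);np.set_printoptions(suppress=True,precision=5,linewidth=150)
print(L[:,:9]);print('std',L.std(0));print('mean',L.mean(0))
```

```text
[[   0.42846    0.24636    0.08788    6.61735    0.06819 -179.97086    0.07138   -0.00022   -0.13249]
 [   0.42842    0.24636    0.08785    6.61856    0.06142 -179.97309    0.07142   -0.00021   -0.13252]
 [   0.42845    0.24635    0.08787    6.61602    0.06605 -179.97321    0.07141   -0.0002    -0.13248]
 [   0.42846    0.24635    0.08787    6.62146    0.06458 -179.97045    0.07139   -0.00022   -0.13248]
 [   0.42842    0.24635    0.08783    6.61912    0.05988 -179.97284    0.0714    -0.00021   -0.13252]
 [   0.4284     0.24634    0.08782    6.61816    0.06126 -179.97455    0.07141   -0.00023   -0.13252]
 [   0.4284     0.24637    0.08784    6.61528    0.06299 -179.97219    0.0714    -0.00022   -0.13249]
 [   0.42839    0.24638    0.08782    6.61568    0.06294 -179.97289    0.0714    -0.00022   -0.13251]
 [   0.42838    0.24638    0.08783    6.61374    0.05866 -179.97145    0.07139   -0.00024   -0.13251]
 [   0.42839    0.24641    0.08782    6.61298    0.06043 -179.97297    0.07139   -0.00021   -0.13251]]
std [0.00003 0.00002 0.00002 0.00246 0.00279 0.00117 0.00001 0.00001 0.00001 0.00004 0.00003 0.00003 0.00005 0.00002]
mean [   0.42842    0.24636    0.08784    6.61683    0.06264 -179.97245    0.0714    -0.00022   -0.1325    -0.22378   -0.22297    1.55942    0.4132
   -0.07174]
```

View pics/c10.png

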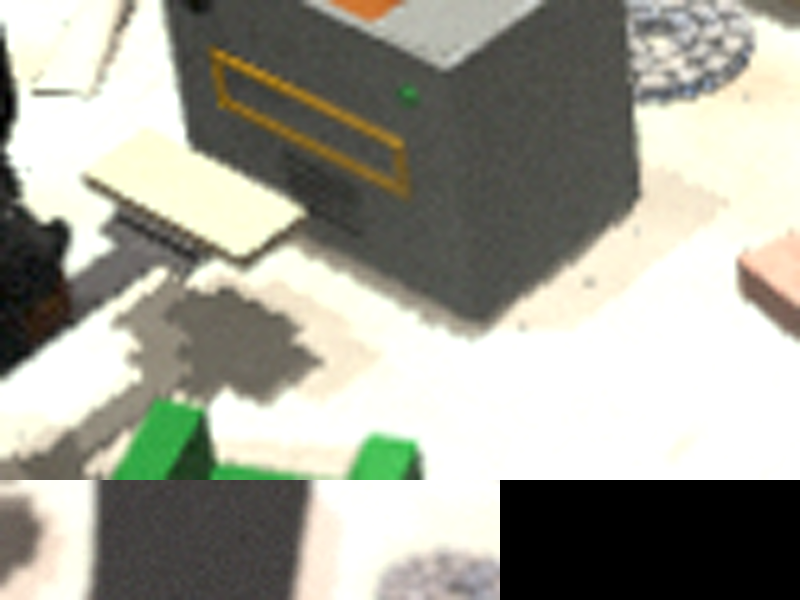

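The last picture shows the strip seated squarely on the blade, corners at crop (85,178), (150,130), (305,213) and (240,262), in front of the slot. I'll use code to check whether the blade has drooped under the load.

```bash
snapn=1
python3 - <<'E'
from box import *
from tgt import *
def edges(fn):
    im,_=load(fn); g=cv2.cvtColor(im,cv2.COLOR_BGR2GRAY).astype(float)
    o=[]
    for r in range(42,58,2):
        d=np.diff(g[r-1:r+2].mean(0)); 
        f=lambda a,b:(lambda w:np.sum((np.arange(a,b)+.5)*w)/w.sum())(np.where(abs(d[a:b])>6,abs(d[a:b]),1e-9))
        o.append((f(232,250),f(392,410)))
    o=np.array(o); return o.mean(0),np.median(o[:,1]-o[:,0])
def rearrow(fn):
    im,_=load(fn); g=cv2.cvtColor(im,cv2.COLOR_BGR2GRAY).astype(float)
    return [np.argmax(abs(np.diff(g[54:70,c-4:c+5].mean(1))))+54 for c in(255,275,370,388)]
for n in('w3','w7','w8','w9','w10'): print(n,edges(n),rearrow(n))
# scene frame bias
p=[.6313,.2232,np.radians(-7),.0625,.017]
for n in('scene0','s8','s10'):
    im,m=load(n); u0,v0=[int(a) for a in proj(m,[.631,.223,.079])[0]]
    h=cv2.cvtColor(im,cv2.COLOR_BGR2HSV);k=cv2.inRange(h,(10,110,60),(34,255,255));kk=np.zeros_like(k);kk[v0-17:v0+17,u0-20:u0+20]=k[v0-17:v0+17,u0-20:u0+20]
    cs,_=cv2.findContours(kk,0,1);H=cv2.convexHull(np.vstack([c for c in cs if len(c)>4]))[:,0].astype(float)
    Q=proj(m,P8(p)); print(n,H.min(0),H.max(0),'pred',Q.min(0).round(1),Q.max(0).round(1))
    r=least_squares(lambda d:[cv2.pointPolygonTest(cv2.convexHull(((Q+d)*8).astype(np.float32)),(u*8,v*8),True)/8 for u,v in H],[0,0],diff_step=.05,x_scale=1,loss='soft_l1');print('obs-pred shift',r.x)
E
```

```text
w3 (array([240.6992567 , 400.76209681]), np.float64(160.0780251834792)) [np.int64(62), np.int64(62), np.int64(62), np.int64(61)]
w7 (array([241.14949164, 400.78296501]), np.float64(159.90476315960717)) [np.int64(62), np.int64(59), np.int64(59), np.int64(62)]
w8 (array([240.04039442, 400.47733392]), np.float64(159.68715350723733)) [np.int64(66), np.int64(67), np.int64(59), np.int64(62)]
w9 (array([240.95214476, 402.16870323]), np.float64(161.11161121859172)) [np.int64(62), np.int64(63), np.int64(62), np.int64(62)]
w10 (array([240.99175629, 401.97771259]), np.float64(161.2996849222572)) [np.int64(62), np.int64(63), np.int64(59), np.int64(62)]
scene0 [203. 183.] [233. 212.] pred [201.8 188.5] [234.1 213.2]
obs-pred shift [0. 0.]
s8 [226. 209.] [233. 212.] pred [201.8 188.5] [234.1 213.2]
obs-pred shift [0. 0.]
s10 [203. 183.] [233. 212.] pred [201.8 188.5] [234.1 213.2]
obs-pred shift [0. 0.]
```

Run:
```python
from box import *
from tgt import *
_,m=load('s10')
px=lambda L:(np.array(L)+.5)/6.4-.5+[170,182]
E=np.array([.42842,.24636,.08784]);R=Ro.from_euler('z',-6.62,degrees=True)*Ro.from_quat([1,0,0,0])
sq=np.radians(.37)
C=np.array([(x*np.cos(sq)-y*np.sin(sq)+.128,x*np.sin(sq)+y*np.cos(sq)-.0019,.0016) for x,y in((-.021,-.0525),(.021,-.0525),(.021,.0525),(-.021,.0525))])
W=R.apply(C)+E
ds=px([(85,178),(150,130),(305,213),(240,262)])-proj(m,W);print('strip obs-pred',ds.round(1).tolist(),ds.mean(0))
Q=P8([.6313,.2232,np.radians(-7),.0625,.017]) # order d,sy,sz
F=proj(m,Q[[7-4,7-6,0,2]]) # front: TL(+,+)=3, TR(-,+)=1, BR=0, BL=2
df=px([(212,50),(403,143),(409,195),(221,104)])-F;print('frame',df.round(1).tolist(),df.mean(0))
c=W.mean(0);J=np.array([(proj(m,c+d)-proj(m,c))[0] for d in np.eye(3)*.001]);print('px per mm x,y,z',J.round(2).tolist())
```

```text
strip obs-pred [[1.3, 1.0], [1.0, 0.7], [-0.0, 0.6], [0.2, 0.6]] [0.62085089 0.72106114]
frame [[0.9, 0.2], [0.6, -0.2], [0.3, -1.1], [0.7, -0.3]] [ 0.63352662 -0.34333728]
px per mm x,y,z [[0.22, -0.19], [-0.27, -0.1], [-0.05, -0.27]]
```

There's no droop, and the wrist data give the strip centre at (128, -1.9) mm in the tool frame. Recomputing the approach, stopping just in front of the frame.

```bash
cat >> tgt.py <<'E'
T=lambda d,lat=0:tcp(d,lat,sx=.128,sy=-.0019,syaw=-.37)
def nd(d,z=.0878,lat=0): p,a=T(d,lat); need(*p,z,a)
E
python3 - <<'E'
from tgt import *
nd(-.034)
from box import *
V=[]
for n,f in(('w5',lambda u:u<228),('w6',lambda u:u>412)):
    im,m=load(n); c=proj(m,[.632,.222,.079])[0]; pts,H=hullof(im,c); V.append((m,pts[[f(a) for a in pts[:,0]]]))
for w in(.0620,.0625,.063):
    r=least_squares(lambda q:res([q[0],q[1],q[2],w,.017],V),[.632,.222,-.11],loss='soft_l1',diff_step=1e-4,x_scale=[.01,.01,.1]);print(w,r.x[:2],np.degrees(r.x[2]),r.cost)
E
```

```text
ee [0.4284 0.2464 0.0878] F [ 0.2  0.1 -4.1]
shift cm tool [4.22 0.13 0.01] rotvec [-0.0006 -0.001   0.0003]
0.062 [0.63124881 0.22251065] -6.973264401595193 26.527832550603893
0.0625 [0.63130116 0.22271381] -6.987559654974546 17.622849389830904
0.063 [0.63135908 0.22290579] -7.004703685512255 11.978765030223741
```

Emit:
carry_out(
  moves=[0.3, 0.06, 0, -0.0006, -0.001, 0.0003, 0.7, 0.1, 0, 0, 0, 0, 0.9, 0, 0, 0, 0, 0, 0.9, 0, 0, 0, 0, 0, 0.8, 0, 0, 0, 0, 0, 0.4, 0, 0, 0, 0, 0, 0.22, 0, 0, 0, 0, 0, 0, 0, 0, 0, 0, 0, 0, 0, 0, 0, 0, 0],
)

```text
time: 17.82
ee_pos: [0.47, 0.2399, 0.0876]
orientation: [0.0, 0.998, -0.058, -0.0]
wrist_force: [0.3, -0.3, -4.7]
opening: 0.019
grasp_force: 59.9
```

```bash
python3 - <<'E'
from tgt import *
env.camera('wrist');nd(-.034,lat=-.0003)
snap('wrist','w11');nd(.048,lat=-.0003)
E
python3 instrip.py w11
```

```text
ee [0.4698 0.2399 0.0876] F [-0.5 -0.3 -3.5]
shift cm tool [ 0.04 -0.01 -0.02] rotvec [0.0002 0.0006 0.0001]
ee [0.4697 0.24   0.0876] F [ 0.1 -0.6 -3.7]
shift cm tool [ 8.24  0.05 -0.02] rotvec [0.0002 0.0005 0.0002]
dips 154 480 160.0 158.0
left,right tool mm [109.62134048 -53.83185362] [109.49357927  50.71224332] width 104.54409694215768 mid -1.5598051499473655 back x at centre 107.30319042857344 slope deg -0.38641784865613005 [-0.1 -0.  -0.   0.1 -0.1 -0.   0.1 -0.1 -0.   0.1]
```

Emit:
carry_out(
  moves=[0.2, 0, -0.02, 0.0002, 0.0005, 0.0002, 0.4, 0.01, 0, 0, 0, 0, 0.4, 0, 0, 0, 0, 0, 0.4, 0, 0, 0, 0, 0, 0.4, 0.01, 0, 0, 0, 0, 0.3, 0, 0, 0, 0, 0, 0.1, 0, 0, 0, 0, 0, 0, 0, 0, 0, 0, 0],
)

```text
time: 18.58
ee_pos: [0.4923, 0.2371, 0.088]
orientation: [-0.0, 0.998, -0.058, 0.0]
wrist_force: [0.5, -0.7, -3.7]
opening: 0.0193
grasp_force: 59.9
```

```bash
python3 - <<'E'
from tgt import *
snap('wrist','w12');nd(.048,lat=-.0003);print(env.observe()['moment'])
E
python3 instrip.py w12
```

```text
ee [0.492  0.2372 0.088 ] F [ 0.7  0.4 -4.4]
shift cm tool [5.99 0.03 0.02] rotvec [-0.0002 -0.0003 -0.0004]
[ 0.03013773  0.17441334 -0.02738005]
dips 149 481 114.66666666666667 114.66666666666667
left,right tool mm [109.91511764 -55.59221922] [109.73469098  51.04556136] width 106.63778058220177 mid -2.273328933248127 back x at centre 107.53650168263015 slope deg -0.4191232753477033 [-0.1 -0.1  0.1 -0.1 -0.1  0.  -0.   0.  -0.1 -0. ]
```

The front of the strip is through the wall with no contact force, so I'll continue.

Emit:
carry_out(
  moves=[0.3, 0, 0.02, 0, 0, 0, 0.5, 0.01, 0, 0, 0, 0, 0.6, 0, 0, 0, 0, 0, 0.6, 0.01, 0, 0, 0, 0, 0.6, 0, 0, 0, 0, 0, 0.5, 0, 0, 0, 0, 0, 0.3, 0, 0, 0, 0, 0, 0, 0, 0, 0, 0, 0],
)

```text
time: 19.3
ee_pos: [0.5265, 0.233, 0.088]
orientation: [-0.0, 0.998, -0.058, 0.0]
wrist_force: [0.1, 0.1, -3.3]
opening: 0.0193
grasp_force: 59.9
```

Run:
```python
from tgt import *
im,m=snap('wrist','w13');nd(.048,lat=-.0003);print(env.observe()['moment'])
g=cv2.cvtColor(im,cv2.COLOR_BGR2GRAY);print(g[:20:2,200],g[:20:2,320],g[:20:2,440])
```

```text
ee [0.526  0.233  0.0878] F [ 0.9  0.2 -4. ]
shift cm tool [2.57 0.01 0.  ] rotvec [-0.0002 -0.0003 -0.0005]
[-0.03255803  0.24178744 -0.00187902]
[37 40 36 35 39 53 80 90 95 95] [ 35  40  37  37  42  73  92  93  93 106] [40 39 36 38 32 39 68 86 93 94]
```

Emit:
carry_out(
  moves=[0.3, 0, 0, 0, 0, 0, 0.5, 0.01, 0, 0, 0, 0, 0.6, 0, 0, 0, 0, 0, 0.6, 0, 0, 0, 0, 0, 0.4, 0, 0, 0, 0, 0, 0.17, 0, 0, 0, 0, 0, 0, 0, 0, 0, 0, 0, 0, 0, 0, 0, 0, 0, 0, 0, 0, 0, 0, 0],
)

```text
time: 20.1
ee_pos: [0.551, 0.23, 0.0877]
orientation: [-0.0, 0.998, -0.058, 0.0]
wrist_force: [0.9, 0.6, -3.3]
opening: 0.0192
grasp_force: 59.9
```

Run:
```python
from tgt import *
a=cv2.imread('pics/scene0.png')
im,m=snap('wrist','w14');nd(.048,lat=-.0003);s=env.observe();print(s['wrist_force'],s['moment'],s['grasp_force'])
g=cv2.cvtColor(im,cv2.COLOR_BGR2GRAY)
for n in ('w13','w14'):
    g=cv2.cvtColor(cv2.imread(f'pics/{n}.png'),cv2.COLOR_BGR2GRAY);print(n,g[:40:3,250],g[:40:3,320],g[:40:3,390])
# box, pink and marker unmoved in the scene?
b,_=snap('scene','s14')
for nme,(u,v) in dict(pink=(297,226),marker=(385,317),box=(245,175),red=(388,240)).items():
    A,Bb=[i[v-12:v+12,u-14:u+14].astype(np.float32).mean(2) for i in(a,b)]; print(nme,cv2.phaseCorrelate(A,Bb))
# pale strip pixels below the box front in the scene (a fallen strip)?
d=cv2.absdiff(a,b).max(2);
```

```text
ee [0.5509 0.23   0.0877] F [-0.1 -0.8 -4.5]
shift cm tool [ 0.06  0.   -0.01] rotvec [-0.0001 -0.0002 -0.0001]
[-0.10624806 -0.78213803 -4.49014783] [0.0248357  0.25144764 0.07912798] 59.88589704036713
w13 [34 39 38 49 85 96 94 97 57 47 43 33 37 55] [ 35  40  37  55  92  93 106 113  49  38  43  26  34  52] [41 39 39 45 87 93 90 77 57 39 35 33 36 52]
w14 [123 122 120 121 122 123 122 123 124 124 126 126 149 154] [138 138 136 136 138 139 138 138 141 141 141 138 152 153] [126 122 122 122 122 122 124 119 122 123 122 119 136 154]
pink ((0.06456167948056368, 0.2000737452982193), 0.8583562195301055)
marker ((-0.021498971562893487, 0.016462799811584716), 0.9953056610292859)
box ((-0.04614989550784543, -0.07243827951473847), 0.997612022029029)
red ((0.060504594511675336, -0.03985590575473985), 0.9741924196481705)
```

The strip is inside with no contact force, the load is unchanged, and the pink sample and marker haven't moved. Handing in.

```bash
python3 -c "
from workcell import env
s=env.observe();print(s['qvel'].round(4),s['wrist_force'].round(1));print(env.finish_job())"
```

```text
[ 0.0008 -0.0021 -0.0001  0.0003  0.0013  0.0012] [ 0.5 -0.5 -2.7]
the job is handed in; nothing more can be done
None
```

I handed the job in at about 20 s: the peel is still gripped and the strip is level inside the lamp box on the blade, with no contact force on the box and the pink sample and marker unmoved; inside the box I confirmed the strip only by force and arm position, since no camera view I took showed it there.

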